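# Hold the loaf tin over the zeroing scale

### The arm

A 7-joint arm with a two-finger parallel gripper is mounted at the origin on the work surface. World frame = base frame: x ahead of the robot, y to its left, z up, the work surface at z = 0. Lengths are in m, angles in rad, forces in N, time in s.
With the tool pointing down it reaches from about 0.4 to 0.925 m from the base axis. Payload 5.6 kg.
Tool frame: the origin (TCP) lies on the front face of the gripper's body, between the roots of the fingers; the fingertips stand 73 mm ahead of it and the grasp point (between the pads) lies 54 mm ahead of it; z points along the fingers, y is the line along which they close (so a half turn about z gives the same grasp; the last joint's range is limited). The gripper opens to 85 mm and grips with 20 to 120 N. Pads are 22 mm wide; open, the fingers measure 114 mm over their backs; the gripper's body (76 mm by 85 mm) begins 54 mm behind the grasp point. The pads swing forward as they close: fully open they stand 13 mm farther back than shut.
Start: joints at [-1.378, 0.468, -0.012, 1.603, 0.006, 1.071, -0.056], TCP at [0.152, 0.632, 0.304] pointing down, gripper open.
Joint ranges: [-2.53, 2.53], [-0.31, 2.02], [-1.57, 1.55], [0.28, 2.44], [-1.29, 4.43], [0.15, 1.84], [-2.92, 2.92]. Speed limits (rad/s): [2.57, 2.57, 3.14, 3.14, 3.14, 3.14, 3.14].

### API

Orientations are given as [roll, pitch, yaw] about the fixed x, y, z axes, in that order (R = Rz(yaw) Ry(pitch) Rx(roll)).
In Python, from cell import env gives the robot as it stands.
- The arm moves only by the shell command python3 -m jog 'ROWS' [FORCE]. ROWS is JSON, a list of rows, each an object with "dp": the shift along the world's x, y, z in mm, a list of three; "delta_rot": the turn, a rotation vector about the world's x, y, z in rad, a list of three; "gripper": the finger opening in mm, from 0 to 85.4. A call has 1 to 10 rows; each row is the pose to reach, as a shift and turn from the pose commanded when the call began; what a row does not reach only later rows make up. A row lasts 1/12 s, in which the tool goes at most 41.7 mm and 7.16 degrees, less where a joint would pass 70% of its speed; a pose out of reach is approached as far as the arm can. A call with a gripper value outside its range is refused whole. The fingers move at their own pace and stop on an object; FORCE is the grip in N (left out, the last holds). Time passes only in rows, so rows that repeat a pose let the fingers close. It gives the time, the measured TCP pose, the force, the opening and the grip force at its end, in the units of the state.
- env.state(): the state, without advancing time (a new reading comes with each control period).
- env.grab_frame(name): name is "side" or "top"; returns a dict with "img" (420x560x3 uint8, red, green, blue), "range_z" (420x560 float32, m along the optical axis (not along the pixel's ray), 0 where there is no reading), "fx", "fy", "cx", "cy" (pixels), "eye" and "attitude" of the camera in the world. Camera axes: x right, y down, z forward; pixel columns grow to the right and rows downward; lengths in m; the calibration is good to about 2 mm. A picture is of the moment at which its call begins.
- env.hand_in(): hands the job in; it is judged then, once.
The state is a dict: "clock": time; "joint_positions": joint angles; "dq": joint speeds; "tau": joint torques, N m; "tcp_pos": TCP position; "ee_rot": TCP orientation; "contact_force": force on the tool from outside, world axes, zero at the start; "wrist_torque": the same for the moment, N m; "width": finger opening in m; "finger_force": force on a finger pad.
Only numpy, scipy, OpenCV 4.12 (cv2) and the standard library are available. Lean on these libraries where they do the work, as an engineer would, in place of code of your own. Each camera call takes 0.05 s, during which the arm holds its last target. There are 200 camera calls.

### The job

Get the kitchen scale ready: slide the small transport lock on its front deck all the way to the round end of its slot and leave it there. Then pick up the oblong aluminium loaf tin, lift it higher than the pans and jar that stand between, carry it across and finish holding it still and level about a centimetre above the middle of the scale's platter, with its long sides along the platter's long sides, while the scale zeroes under it. The tin must never touch the scale or the pan stack, you do not let go of it at the end, and the other things on the counter stay where they are.

Things in the scene. Friction and masses are not known exactly. Their poses are not given: they have to be found in the camera images.
- scale: White kitchen scale fixed to the counter, on the robot's left or right. Origin: centre of its underside. x points to its back, away from the robot at yaw 0, y to its left side, z up. Housing x -45 to +105 mm, y -95 to +95, 34 high; in front of it a low deck, x -110 to -40, 22 mm high, with the lock's slot along y at x = -78. One end of the slot, the +y end, is widened to a round spot.
- platter (a point): Centre of the top face of the scale's oblong steel platter, 52 mm above the counter, at x +35 mm, y 0 of the scale; axes as the scale's. The platter measures 110 mm in x and 160 mm in y (long sides along y).
- lock (a joint): Position of the transport lock in m along the scale's +y: 0 at the plain end of the slot, 0.040 at the end stop at the round end. It starts near the plain end, slides with about 2 N of friction and stays where it is left.
- lock_top (a point): Centre of the top of the lock's grey grip, which moves with it: an upright fin 12 mm thick in the scale's y (the slide direction), 18 mm in x, its top 52 mm above the counter and 30 mm above the deck. The lowest 4 mm is a wider 20 x 22 mm foot. Axes as the scale's.
- tin: The oblong loaf tin to carry: open-topped, plain aluminium, loose on the counter on the side opposite to the scale. Straight outer sides 60 mm apart in its x, 120 mm long in its y, 45 mm high, walls 3 mm, 0.11 to 0.23 kg. Origin: centre of its underside. The two ends are alike. It can be gripped across its 60 mm width at mid-length.
- pan_stack: Three aluminium pans stacked in tiers with a steel spring clip on the robot's side, fixed, between tin and scale. Origin: centre of its underside. Lowest pan 202 mm in x, 162 mm in y; stack 98 mm high with its clip, which reaches 114 mm to -x.
- garlic_jar: White ceramic garlic jar with lid and knob, 84 mm in diameter, 100 mm high, loose, between tin and scale. Origin: centre of its underside.
- glass_bowl: Glass bowl with cork bottom, 110 mm across the rim, 58 mm high, loose, between tin and scale, nearest the robot. Origin: centre of its underside.
- brush: Black silicone brush, 200 mm long, lying at the back. Leave alone. Origin: near mid-length on its underside.
- salt_spoon: Wooden salt spoon, 160 mm long, lying at the back. Leave alone. Origin: near mid-length on its underside.
- square_tin: Square aluminium tin, 75 x 75 mm, 45 mm high, at the far left. Leave alone. Origin: centre of its underside.
- round_tin: Round aluminium tin, 90 mm across, 30 mm high, at the far right. Leave alone. Origin: centre of its underside.

How it is judged:
By the outcome, as a careful person would: the job done as asked, in the order asked, and still so for the second after the job is handed in, while the arm keeps its last pose, push and grip.
It also fails if it takes over 61 s, if anything falls off the work surface, if the arm or the gripper's body presses on something with over 40 N, if the wrist force passes 120 N, or if a joint passes its speed limit or range.

## Working session

There is one attempt and no reset: what is moved stays moved. The work goes in short steps, Python scripts to look and compute and a shell command to move; the robot and the scene stay as the last step left them, time stands still between calls to the robot, and variables do not carry over. Pictures are saved under pics/ and viewed, at most 10 in all, crops included, and the job is handed in when it is done.

```bash
mkdir -p pics; ls; cat > h.py <<'E'
import numpy as np, cv2, pickle
from cell import env
def grab(n,tag):
    f=env.grab_frame(n); pickle.dump(f,open(f'pics/{tag}.pkl','wb'))
    cv2.imwrite(f'pics/{tag}.png',f['img'][:,:,::-1]); return f
def load(tag): return pickle.load(open(f'pics/{tag}.pkl','rb'))
def R_of(f):
    from scipy.spatial.transform import Rotation as R
    a=np.array(f['attitude']); return a if a.shape==(3,3) else R.from_euler('xyz',a).as_matrix()
def pts(f):
    z=f['range_z']; v,u=np.mgrid[:z.shape[0],:z.shape[1]]
    c=np.stack([(u-f['cx'])/f['fx']*z,(v-f['cy'])/f['fy']*z,z],-1)
    return c@R_of(f).T+np.array(f['eye'])
def plane(f,uv,h):
    uv=np.atleast_2d(uv).astype(float)
    d=np.c_[(uv[:,0]-f['cx'])/f['fx'],(uv[:,1]-f['cy'])/f['fy'],np.ones(len(uv))]@R_of(f).T
    e=np.array(f['eye']); return e+d*((h-e[2])/d[:,2])[:,None]
E
python3 - <<'E'
from h import *
for n in('side','top'):
    f=grab(n,n+'0'); print(n,f['eye'],f['attitude'],f['fx'],f['cx'],f['cy'])
s=env.state(); print({k:np.round(s[k],3) for k in s})
E
```

```text
pics
side [ 0.49923254 -1.0792565   0.75232659] [-2.13262334 -0.01739208 -0.06073528] 380.3009737800803 278.0237998880473 209.5422777552093
top [3.78147164e-01 1.43223921e-03 1.73812657e+00] [-3.01624621 -0.00773358 -1.5940436 ] 542.5040525452762 282.9486194347142 203.41805799651624
{'clock': np.float64(0.1), 'joint_positions': array([-1.378,  0.468, -0.012,  1.604,  0.006,  1.071, -0.056]), 'dq': array([-0.001, -0.003,  0.001, -0.002,  0.001,  0.   ,  0.001]), 'tau': array([ 1.0000e-03, -5.3352e+01,  2.1000e-02, -2.5197e+01,  1.2000e-02,
        4.0000e-03, -0.0000e+00]), 'tcp_pos': array([0.152, 0.632, 0.303]), 'ee_rot': array([-3.14 ,  0.   ,  2.906]), 'contact_force': array([0.271, 0.076, 0.839]), 'wrist_torque': array([ 0.018, -0.016, -0.016]), 'finger_force': np.float64(0.0), 'width': np.float64(0.085)}
```

View pics/top0.png

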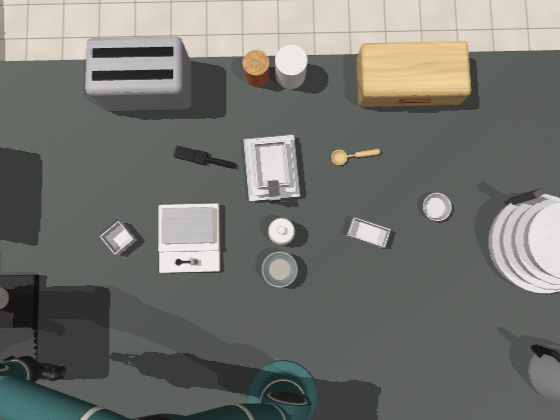

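View pics/side0.png

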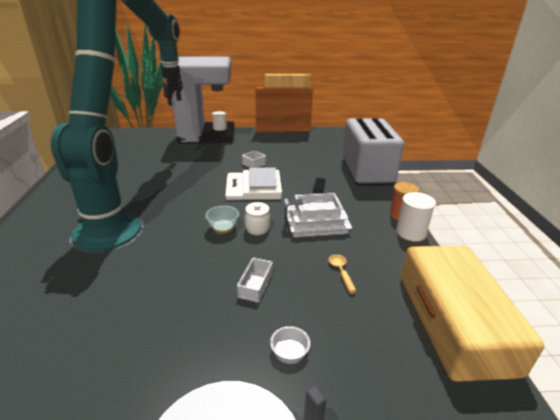

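The top view shows the scale at about (190,238) with its deck and slot at (188,262). The jar is at (281,231), the bowl at (280,269), the pan stack at (272,167) and the loaf tin at (369,233). The side view shows the tin at (255,280) and the scale at (254,184).

```bash
cat > m.py <<'E'
from h import *
f=load('top0'); P=pts(f); g=load('side0'); Q=pts(g)
def rect(mask,h,f=f):
    c,_=cv2.findContours(mask.astype(np.uint8),cv2.RETR_EXTERNAL,cv2.CHAIN_APPROX_NONE)
    c=max(c,key=cv2.contourArea)[:,0]; w=plane(f,c,h)[:,:2]*1000
    return cv2.minAreaRect(w.astype(np.float32))
def win(a,b,c,d):
    m=np.zeros(P.shape[:2],bool); m[b:d,a:c]=1; return m
Z=P[...,2]
print('counter z top',np.median(Z[300:320,300:400]),'side',np.median(Q[240:260,160:190,2]))
for n,w in dict(tin=(335,205,402,260),scale=(150,195,228,280),jar=(262,214,300,250),bowl=(258,248,302,292),pan=(238,130,305,206)).items():
    m=win(*w); print(n,'z pct',np.round(np.percentile(Z[m&(Z>.012)],[50,90,98])*1000))
print('tin rect',rect(win(335,205,402,260)&(Z>.025),.045))
img=f['img'].astype(int)
print('housing',rect(win(150,195,228,252)&(Z>.028),.034))
print('platter',rect(win(150,195,228,252)&(Z>.045),.052))
print('scale white',rect(win(150,195,228,280)&(img.min(2)>110),.03))
print('lock high', [ (P[v,u]*1000).round() for v,u in np.argwhere(win(160,252,220,275)&(Z>.04))][:20])
# side view: high points
S=lambda lo,hi,w:Q[w[1]:w[3],w[0]:w[2]].reshape(-1,3)
for n,w in dict(tin=(230,250,280,310),scale=(220,160,290,205),lock=(226,170,245,195)).items():
    q=S(0,0,w); print('side',n,np.round(np.percentile(q[:,2],[50,90,98])*1000))
a=cv2.resize(f['img'][195:280,145:235],None,fx=6,fy=6,interpolation=cv2.INTER_CUBIC)
cv2.imwrite('pics/c1.png',a[:,:,::-1])
E
python3 m.py
```

```text
counter z top -0.0003449611418837595 side -7.906417696185164e-05
tin z pct [  39.   50. 1738.]
scale z pct [36. 54. 58.]
jar z pct [ 83.  92. 104.]
bowl z pct [28. 58. 64.]
pan z pct [61. 88. 97.]
tin rect ((494.4266052246094, -280.8863830566406), (121.37720489501953, 62.10264205932617), 69.5720443725586)
housing ((524.0669555664062, 282.4090576171875), (150.0858917236328, 190.48509216308594), 0.31450989842414856)
platter ((529.31591796875, 285.11175537109375), (110.01838684082031, 159.1004638671875), 0.004782034084200859)
scale white ((492.9832458496094, 282.742431640625), (216.87196350097656, 191.23959350585938), 0.3144623339176178)
lock high [array([3.780e+02, 1.000e+00, 1.738e+03]), array([3.780e+02, 1.000e+00, 1.738e+03]), array([424., 275.,  50.]), array([424., 272.,  51.]), array([424., 268.,  52.]), array([423., 265.,  52.]), array([421., 275.,  49.]), array([420., 271.,  53.]), array([421., 269.,  47.]), array([420., 266.,  49.]), array([420., 263.,  44.]), array([417., 273.,  60.]), array([417., 271.,  55.]), array([417., 268.,  51.]), array([417., 264.,  62.]), array([414., 274.,  53.]), array([414., 270.,  58.]), array([414., 269.,  49.]), array([414., 266.,  50.]), array([414., 263.,  44.])]
side tin [ 1. 34. 45.]
side scale [15. 52. 82.]
side lock [22. 33. 48.]
```

View pics/c1.png

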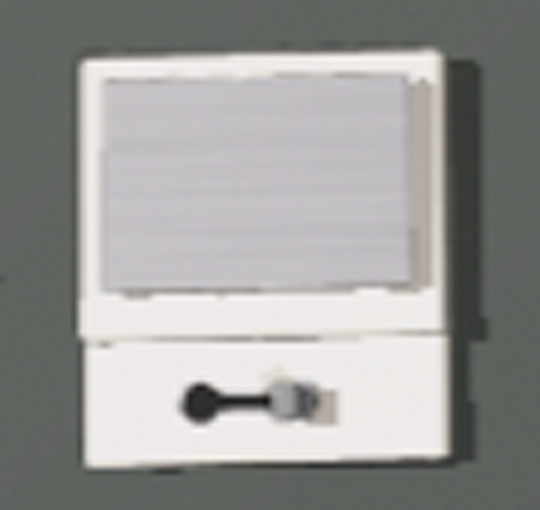

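```bash
cat >> m.py <<'E'
print('LOCK top',plane(f,[[192.4,261.2]],.052)*1000,'round',plane(f,[[178.0,261.6]],.022)*1000)
# yaw from white/dark edges of the scale: fit left and front edges
W=(win(145,190,232,285)&(img.min(2)>110))
rows=np.arange(212,245); L=np.array([[np.argwhere(W[r])[0][0],r] for r in rows]); 
cols=np.arange(164,214); B=np.array([[c,np.argwhere(W[:,c])[-1][0]] for c in cols])
for n,e,h in(('left',L,.034),('front',B,.022)):
    w=plane(f,e,h)[:,:2]; d=cv2.fitLine(w.astype(np.float32),cv2.DIST_HUBER,0,.01,.01).ravel(); print(n,w.mean(0)*1000,np.degrees(np.arctan2(d[1],d[0])))
E
python3 m.py | tail -4; python3 -m jog '[{"dp":[266,-363,-80],"delta_rot":[0,0,0.235],"gripper":50},{"dp":[266,-363,-80],"delta_rot":[0,0,0.235],"gripper":50},{"dp":[266,-363,-80],"delta_rot":[0,0,0.235],"gripper":50},{"dp":[266,-363,-80],"delta_rot":[0,0,0.235],"gripper":50},{"dp":[266,-363,-80],"delta_rot":[0,0,0.235],"gripper":50},{"dp":[266,-363,-80],"delta_rot":[0,0,0.235],"gripper":50},{"dp":[266,-363,-80],"delta_rot":[0,0,0.235],"gripper":50},{"dp":[266,-363,-80],"delta_rot":[0,0,0.235],"gripper":50},{"dp":[266,-363,-80],"delta_rot":[0,0,0.235],"gripper":50},{"dp":[266,-363,-80],"delta_rot":[0,0,0.235],"gripper":50}]' 40
```

```text
side lock [22. 33. 48.]
LOCK top [[416.73265489 267.12293393  52.        ]] round [[417.21268453 317.01871166  22.        ]]
left [523.49185529 377.64987868] 0.31450063
front [386.20565837 284.12015637] -89.951294
clock: 0.93
tcp_pos: [0.395, 0.2992, 0.2306]
ee_rot: [-3.142, -0.0, 3.141]
contact_force: [0.1, 0.1, -0.1]
width: 0.0501
finger_force: 0.0
```

```bash
python3 -m jog '[{"dp":[22,-32,-30],"gripper":50},{"dp":[22,-32,-70],"gripper":50},{"dp":[22,-32,-70],"gripper":50},{"dp":[22,-32,-70],"gripper":50}]'; python3 - <<'E'
from h import *
grab('top','top1');f=grab('side','side1')
a=cv2.resize(f['img'][110:215,200:300],None,fx=5.5,fy=5.5,interpolation=cv2.INTER_CUBIC)
cv2.imwrite('pics/c2.png',a[:,:,::-1]); s=env.state();print(s['tcp_pos'],s['ee_rot'])
E
```

```text
[0.39792422 0.29428693 0.22981241] [-3.13723820e+00 -1.23745521e-04  3.12929251e+00]invalid input at $[0]: expected keys dp, delta_rot, gripper
```

View pics/c2.png

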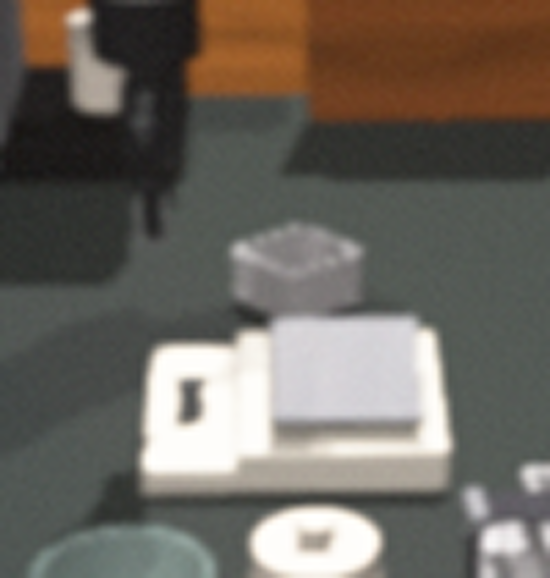

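The side crop shows the hand above and behind the scale. The dark lock fin is at crop (190,400), alone on the front deck.

```bash
python3 -m jog '[{"dp":[19,-27,0],"delta_rot":[0,0,0.012],"gripper":50},{"dp":[19,-27,-35],"delta_rot":[0,0,0.012],"gripper":50},{"dp":[19,-27,-70],"delta_rot":[0,0,0.012],"gripper":50},{"dp":[19,-27,-70],"delta_rot":[0,0,0.012],"gripper":50},{"dp":[19,-27,-70],"delta_rot":[0,0,0.012],"gripper":50}]'; python3 - <<'E'
from h import *
f=grab('side','side2'); s=env.state();print(s['tcp_pos'],s['ee_rot'],s['contact_force'])
a=cv2.resize(f['img'][130:205,205:295],None,fx=6,fy=6,interpolation=cv2.INTER_CUBIC)
cv2.imwrite('pics/c3.png',a[:,:,::-1])
E
```

```text
clock: 1.45
tcp_pos: [0.4122, 0.2737, 0.1598]
ee_rot: [-3.139, -0.004, -3.13]
contact_force: [0.9, 0.8, -0.1]
width: 0.05
finger_force: 0.0
[0.4131826  0.27462825 0.16131879] [-3.14121942e+00 -7.38107499e-04 -3.12965449e+00] [-0.65518128 -0.17163511  0.82660253]
```

View pics/c3.png

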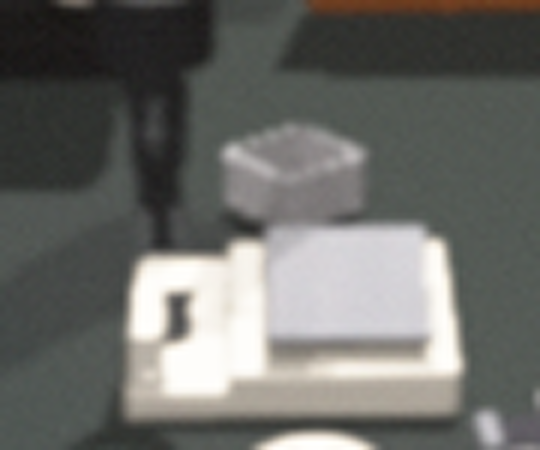

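The fingers hang just above the lock at crop (180,315), aligned with it in x. I'm correcting the offset and going down.

```bash
python3 -m jog '[{"dp":[4,-7,-10],"delta_rot":[0,0,0.0],"gripper":50},{"dp":[4,-7,-30],"delta_rot":[0,0,0],"gripper":50},{"dp":[4,-7,-45],"delta_rot":[0,0,0],"gripper":50},{"dp":[4,-7,-45],"delta_rot":[0,0,0],"gripper":50},{"dp":[4,-7,-45],"delta_rot":[0,0,0],"gripper":50}]'; python3 - <<'E'
from h import *
f=grab('side','side3'); s=env.state();print(s['tcp_pos'],s['ee_rot'],s['contact_force'])
E
```

```text
clock: 1.92
tcp_pos: [0.4178, 0.2672, 0.1166]
ee_rot: [3.141, 0.001, -3.13]
contact_force: [0.5, 0.6, 0.3]
width: 0.0499
finger_force: 0.0
[0.4180662  0.26745484 0.11710457] [ 3.14046625e+00  1.59846835e-03 -3.13038959e+00] [-0.35606312  0.55371139  0.19862228]
```

```bash
python3 -m jog '[{"dp":[0,0,-12],"delta_rot":[0,0,-0.011],"gripper":50},{"dp":[0,0,-12],"delta_rot":[0,0,-0.011],"gripper":0},{"dp":[0,0,-12],"delta_rot":[0,0,-0.011],"gripper":0},{"dp":[0,0,-12],"delta_rot":[0,0,-0.011],"gripper":0},{"dp":[0,0,-12],"delta_rot":[0,0,-0.011],"gripper":0},{"dp":[0,0,-12],"delta_rot":[0,0,-0.011],"gripper":0},{"dp":[0,0,-12],"delta_rot":[0,0,-0.011],"gripper":0},{"dp":[0,0,-12],"delta_rot":[0,0,-0.011],"gripper":0}]' 30
```

```text
clock: 2.63
tcp_pos: [0.4178, 0.2676, 0.1051]
ee_rot: [3.14, 0.001, -3.141]
contact_force: [-1.1, -0.1, 7.4]
width: 0.0113
finger_force: 34.2
```

```bash
python3 -m jog '[{"dp":[0,5,1],"delta_rot":[0,0,0],"gripper":0},{"dp":[0,12,1],"delta_rot":[0,0,0],"gripper":0},{"dp":[0,20,1],"delta_rot":[0,0,0],"gripper":0},{"dp":[0,28,1],"delta_rot":[0,0,0],"gripper":0},{"dp":[0,33,1],"delta_rot":[0,0,0],"gripper":0},{"dp":[0,33,1],"delta_rot":[0,0,0],"gripper":0},{"dp":[0,33,1],"delta_rot":[0,0,0],"gripper":0}]'
```

```text
clock: 3.22
tcp_pos: [0.4177, 0.3018, 0.1052]
ee_rot: [3.139, 0.002, -3.14]
contact_force: [3.0, 1.8, -2.0]
width: 0.011
finger_force: 33.1
```

```bash
python3 -m jog '[{"dp":[0,2,0],"delta_rot":[0,0,0],"gripper":0},{"dp":[0,4,0],"delta_rot":[0,0,0],"gripper":0},{"dp":[0,4,0],"delta_rot":[0,0,0],"gripper":0},{"dp":[0,4,0],"delta_rot":[0,0,0],"gripper":0}]';  python3 -m jog '[{"dp":[0,2,0],"delta_rot":[0,0,0],"gripper":0},{"dp":[0,4,0],"delta_rot":[0,0,0],"gripper":0},{"dp":[0,4,0],"delta_rot":[0,0,0],"gripper":0},{"dp":[0,4,0],"delta_rot":[0,0,0],"gripper":0}]'
```

```text
clock: 3.55
tcp_pos: [0.4178, 0.304, 0.1051]
ee_rot: [3.141, 0.001, 3.141]
contact_force: [3.0, -1.2, 0.6]
width: 0.0113
finger_force: 33.4
clock: 3.88
tcp_pos: [0.4179, 0.3047, 0.1051]
ee_rot: [-3.137, -0.001, 3.139]
contact_force: [3.8, -9.9, 7.6]
width: 0.0109
finger_force: 34.4
```

It stopped at y = 304.7 with about 10 N of resistance, so this is the end stop. I'm opening the gripper there and lifting.

```bash
python3 -m jog '[{"dp":[0,0,0],"delta_rot":[0,0,0],"gripper":50},{"dp":[0,0,0],"delta_rot":[0,0,0],"gripper":50},{"dp":[0,0,0],"delta_rot":[0,0,0],"gripper":50},{"dp":[0,0,0],"delta_rot":[0,0,0],"gripper":50},{"dp":[0,-3,0],"delta_rot":[0,0,0],"gripper":50},{"dp":[0,-3,30],"delta_rot":[0,0,0],"gripper":50},{"dp":[0,-3,70],"delta_rot":[0,0,0],"gripper":85},{"dp":[0,-3,110],"delta_rot":[0,0,0],"gripper":85},{"dp":[-30,-30,150],"delta_rot":[0,0,-0.12],"gripper":85},{"dp":[-60,-60,180],"delta_rot":[0,0,-0.24],"gripper":85}]'
python3 - <<'E'
from h import *
f=grab('side','side4'); s=env.state();print(s['tcp_pos'],s['ee_rot'],s['contact_force'])
a=cv2.resize(f['img'][130:205,205:295],None,fx=6,fy=6,interpolation=cv2.INTER_CUBIC)
cv2.imwrite('pics/c4.png',a[:,:,::-1])
E
```

```text
clock: 4.72
tcp_pos: [0.3721, 0.263, 0.2718]
ee_rot: [3.139, 0.002, 2.897]
contact_force: [0.4, 0.2, 0.4]
width: 0.0853
finger_force: 0.0
[0.36865194 0.25853055 0.2750279 ] [3.13862402e+00 6.28537065e-04 2.88867891e+00] [-4.72621379 -5.05597243  0.23176845]
```

View pics/c4.png

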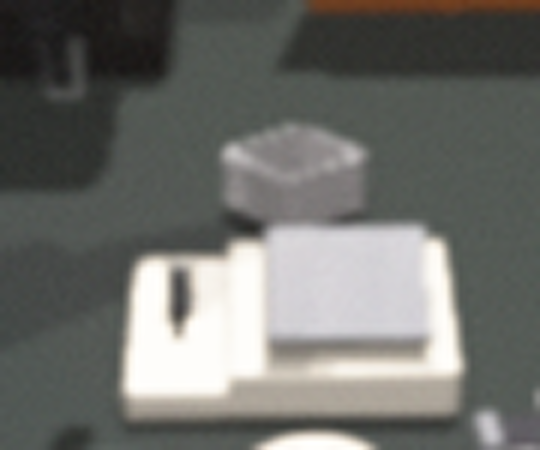

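The lock is now at the far (+y) end of the slot, crop (180,295). Next is the tin.

```bash
python3 -m jog '[{"dp":[127,-540,-40],"delta_rot":[0,0,-1.674],"gripper":85},{"dp":[127,-540,-40],"delta_rot":[0,0,-1.674],"gripper":85},{"dp":[127,-540,-40],"delta_rot":[0,0,-1.674],"gripper":85},{"dp":[127,-540,-40],"delta_rot":[0,0,-1.674],"gripper":85},{"dp":[127,-540,-40],"delta_rot":[0,0,-1.674],"gripper":85},{"dp":[127,-540,-40],"delta_rot":[0,0,-1.674],"gripper":85},{"dp":[127,-540,-40],"delta_rot":[0,0,-1.674],"gripper":85},{"dp":[127,-540,-40],"delta_rot":[0,0,-1.674],"gripper":85},{"dp":[127,-540,-40],"delta_rot":[0,0,-1.674],"gripper":85},{"dp":[127,-540,-40],"delta_rot":[0,0,-1.674],"gripper":85}]'
python3 - <<'E'
from h import *
grab('side','x');grab('side','x')
s=env.state();print(s['tcp_pos'],s['ee_rot'])
E
```

```text
clock: 5.6
tcp_pos: [0.4667, -0.1441, 0.2396]
ee_rot: [3.141, -0.001, 1.646]
contact_force: [1.7, 0.2, -0.3]
width: 0.0851
finger_force: 0.0
[ 0.46696142 -0.14891543  0.23972877] [3.14083691 0.00432561 1.63987952]
```

```bash
python3 -m jog '[{"dp":[28,-133,0],"delta_rot":[0,0,-0.425],"gripper":85},{"dp":[28,-133,0],"delta_rot":[0,0,-0.425],"gripper":85},{"dp":[28,-133,-20],"delta_rot":[0,0,-0.425],"gripper":85},{"dp":[28,-133,-50],"delta_rot":[0,0,-0.425],"gripper":85},{"dp":[28,-133,-70],"delta_rot":[0,0,-0.425],"gripper":85},{"dp":[28,-133,-70],"delta_rot":[0,0,-0.425],"gripper":85},{"dp":[28,-133,-70],"delta_rot":[0,0,-0.425],"gripper":85}]'
python3 - <<'E'
from h import *
grab('side','x');f=grab('side','side5')
s=env.state();print(s['tcp_pos'],s['ee_rot'])
t=grab('top','top5')
a=cv2.resize(f['img'][190:330,170:340],None,fx=3,fy=3); b=cv2.resize(t['img'][190:280,150:290],None,fx=3,fy=3)
c=np.zeros((420,800,3),np.uint8); c[:420,:390]=a[:420,60:450]; c[:270,400:800]=b[:270,:400]
cv2.imwrite('pics/c5.png',c[:,:,::-1])
E
```

```text
clock: 6.28
tcp_pos: [0.4942, -0.2745, 0.1687]
ee_rot: [-3.138, -0.0, 1.228]
contact_force: [-0.2, -0.1, 0.2]
width: 0.0848
finger_force: 0.0
[ 0.49556107 -0.27477764  0.17079651] [ 3.14012379e+00 -5.68311855e-04  1.22837768e+00]
```

View pics/c5.png

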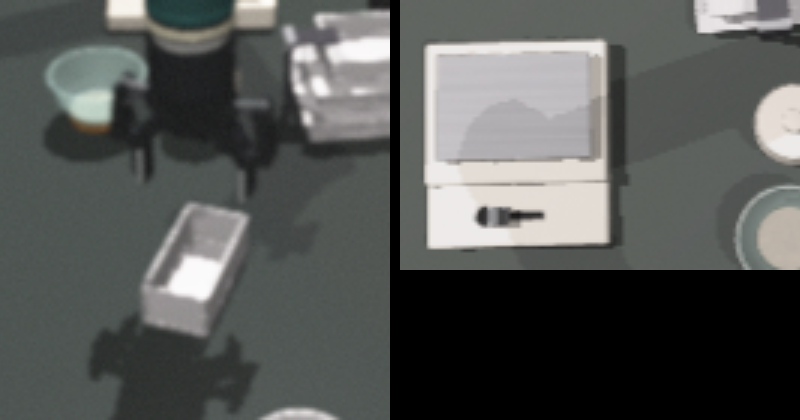

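Left half: the fingers straddle the tin, which sits at crop (195,268). Right half: the lock is at (497,216), beside the round spot at (483,216). I'll check its position numerically.

```bash
python3 - <<'E'
from h import *
for t in('top0','top5'):
    f=load(t);Z=pts(f)[...,2];m=np.zeros(Z.shape,bool);m[256:268,170:205]=1
    q=np.argwhere(m&(Z>.036)&(Z<.08)); print(t,len(q),plane(f,[q.mean(0)[::-1]],.05)*1000)
    g=f['img'][256:268,170:205].min(2); d=np.argwhere(g<70)+[256,170]
    print('dark px u',d[:,1].min(),d[:,1].max(),plane(f,[[d[:,1].min()-.5,262],[d[:,1].max()+.5,262]],.022)[:,1]*1000)
    print(g[5],g[6])
E
```

```text
top0 29 [[416.04851803 268.88716711  50.        ]]
dark px u 176 189 [324.85623353 280.95267957]
[233 233 233 233 217 155  47  47  47  47  46  45  46  46  46  47  45  44
  44  37 126 158 159 150 111  81  99  88 138 166 166 212 233 233 233] [233 233 233 233 204 124  47  47  46  44  46  50  55  64  70  71  69  70
  69  56 125 157 159 151 110  81  98  91 139 166 166 212 232 233 233]
top5 28 [[416.89860033 303.05602828  50.        ]]
dark px u 176 196 [324.85623353 258.99437588]
[233 233 233 233 217 155  45  45  55 124 146 142 115  70  68  76  56  24
  25  21  35  41  42  43  42  43  41  78 184 213 214 214 213 213 213] [233 233 234 233 204 123  47  44  56 124 145 141 115  69  67  78  59  34
  34  33  52  62  61  61  71  76  77  97 186 213 213 213 213 213 213]
```

The image shows 34 mm of travel against 37 mm felt by the hand, which leaves doubt about the end stop. There is plenty of time, so I'll go back and press it to the stop with closed fingers before taking the tin.

```bash
python3 -m jog '[{"dp":[0,0,35],"delta_rot":[0,0,0],"gripper":0},{"dp":[-5,40,70],"delta_rot":[0,0,0.1],"gripper":0},{"dp":[-78,545,70],"delta_rot":[0,0,0.343],"gripper":0},{"dp":[-78,545,70],"delta_rot":[0,0,0.343],"gripper":0},{"dp":[-78,545,70],"delta_rot":[0,0,0.343],"gripper":0},{"dp":[-78,545,70],"delta_rot":[0,0,0.343],"gripper":0},{"dp":[-78,545,70],"delta_rot":[0,0,0.343],"gripper":0},{"dp":[-78,545,70],"delta_rot":[0,0,0.343],"gripper":0},{"dp":[-78,545,70],"delta_rot":[0,0,0.343],"gripper":0},{"dp":[-78,545,70],"delta_rot":[0,0,0.343],"gripper":0}]'
python3 - <<'E'
from h import *
grab('side','x');grab('side','x')
s=env.state();print(s['tcp_pos'],s['ee_rot'])
E
```

```text
clock: 7.27
tcp_pos: [0.443, 0.0883, 0.2387]
ee_rot: [3.138, -0.002, 1.571]
contact_force: [1.0, 0.3, -0.1]
width: -0.0
finger_force: 0.0
[0.442513   0.09309358 0.23838748] [ 3.13935314 -0.00417637  1.5825817 ]
```

```bash
python3 -m jog '[{"dp":[-25,182,0],"delta_rot":[0,0,0],"gripper":0},{"dp":[-25,182,0],"delta_rot":[0,0,0],"gripper":0},{"dp":[-25,182,0],"delta_rot":[0,0,0],"gripper":0},{"dp":[-25,182,0],"delta_rot":[0,0,0],"gripper":0},{"dp":[-25,182,-20],"delta_rot":[0,0,0],"gripper":0},{"dp":[-25,182,-60],"delta_rot":[0,0,0],"gripper":0},{"dp":[-25,182,-60],"delta_rot":[0,0,0],"gripper":0},{"dp":[-25,182,-60],"delta_rot":[0,0,0],"gripper":0}]'
python3 - <<'E'
from h import *
grab('side','x');grab('side','x')
s=env.state();print(s['tcp_pos'],s['ee_rot'])
E
```

```text
clock: 8.03
tcp_pos: [0.4177, 0.2669, 0.1767]
ee_rot: [-3.14, 0.002, 1.57]
contact_force: [0.3, -0.9, 1.2]
width: -0.0001
finger_force: 0.0
[0.41956803 0.26728573 0.17897512] [ 3.13922117e+00 -1.66801494e-03  1.56820795e+00]
```

```bash
python3 -m jog '[{"dp":[-1,0,-35],"delta_rot":[0,0,0],"gripper":0},{"dp":[-1,0,-70],"delta_rot":[0,0,0],"gripper":0},{"dp":[-1,0,-70],"delta_rot":[0,0,0],"gripper":0},{"dp":[-1,5,-70],"delta_rot":[0,0,0],"gripper":0},{"dp":[-1,10,-70],"delta_rot":[0,0,0],"gripper":0},{"dp":[-1,14,-70],"delta_rot":[0,0,0],"gripper":0},{"dp":[-1,17,-70],"delta_rot":[0,0,0],"gripper":0},{"dp":[-1,18,-70],"delta_rot":[0,0,0],"gripper":0}]'; python3 -m jog '[{"dp":[0,2,0],"delta_rot":[0,0,0],"gripper":0},{"dp":[0,2,0],"delta_rot":[0,0,0],"gripper":0}]'; python3 -m jog '[{"dp":[0,2,0],"delta_rot":[0,0,0],"gripper":0},{"dp":[0,2,0],"delta_rot":[0,0,0],"gripper":0}]'
```

```text
clock: 8.8
tcp_pos: [0.4181, 0.287, 0.1087]
ee_rot: [3.139, -0.002, 1.571]
contact_force: [0.2, 0.3, -0.1]
width: 0.0001
finger_force: 0.0
clock: 8.97
tcp_pos: [0.4177, 0.2872, 0.1075]
ee_rot: [3.141, 0.0, 1.569]
contact_force: [0.6, -2.8, 1.6]
width: -0.0001
finger_force: 1.4
clock: 9.13
tcp_pos: [0.4177, 0.2875, 0.1071]
ee_rot: [-3.141, 0.003, 1.568]
contact_force: [0.8, -7.8, 5.6]
width: -0.0001
finger_force: 3.8
```

```bash
python3 -m jog '[{"dp":[0,3,0],"delta_rot":[0,0,0],"gripper":0},{"dp":[0,6,0],"delta_rot":[0,0,0],"gripper":0},{"dp":[0,6,0],"delta_rot":[0,0,0],"gripper":0}]'; python3 -m jog '[{"dp":[0,-8,0],"delta_rot":[0,0,0],"gripper":0},{"dp":[0,-20,0],"delta_rot":[0,0,0],"gripper":0},{"dp":[0,-25,0],"delta_rot":[0,0,0],"gripper":0},{"dp":[0,-25,35],"delta_rot":[0,0,0],"gripper":0},{"dp":[0,-40,70],"delta_rot":[0,0,0],"gripper":0},{"dp":[0,-70,110],"delta_rot":[0,0,0],"gripper":85},{"dp":[20,-100,140],"delta_rot":[0,0,0],"gripper":85},{"dp":[30,-140,140],"delta_rot":[0,0,0],"gripper":85}]'
```

```text
clock: 9.38
tcp_pos: [0.4178, 0.2882, 0.1069]
ee_rot: [-3.138, 0.01, 1.565]
contact_force: [-0.7, -22.3, 16.2]
width: -0.0003
finger_force: 11.0
clock: 10.05
tcp_pos: [0.4467, 0.167, 0.2496]
ee_rot: [3.134, -0.006, 1.575]
contact_force: [2.1, -0.1, -1.0]
width: 0.0361
finger_force: 0.0
```

It held at 22 N without moving, so it is on the stop. Back to the tin.

```bash
python3 -m jog '[{"dp":[48,-438,0],"delta_rot":[0,0,-0.36],"gripper":85},{"dp":[48,-438,0],"delta_rot":[0,0,-0.36],"gripper":85},{"dp":[48,-438,0],"delta_rot":[0,0,-0.36],"gripper":85},{"dp":[48,-438,0],"delta_rot":[0,0,-0.36],"gripper":85},{"dp":[48,-438,0],"delta_rot":[0,0,-0.36],"gripper":85},{"dp":[48,-438,0],"delta_rot":[0,0,-0.36],"gripper":85},{"dp":[48,-438,0],"delta_rot":[0,0,-0.36],"gripper":85},{"dp":[48,-438,0],"delta_rot":[0,0,-0.36],"gripper":85},{"dp":[48,-438,0],"delta_rot":[0,0,-0.36],"gripper":85},{"dp":[48,-438,0],"delta_rot":[0,0,-0.36],"gripper":85}]'
python3 - <<'E'
from h import *
grab('side','x');grab('side','x')
s=env.state();print(s['tcp_pos'],s['ee_rot'])
E
```

```text
clock: 10.88
tcp_pos: [0.4902, -0.251, 0.2453]
ee_rot: [3.141, -0.001, 1.211]
contact_force: [0.3, 0.8, -0.8]
width: 0.0848
finger_force: 0.0
[ 0.48901185 -0.25722382  0.24605366] [3.13792929 0.00432326 1.19971664]
```

```bash
python3 -m jog '[{"dp":[6,-25,-20],"delta_rot":[0,0,0.01],"gripper":85},{"dp":[6,-25,-60],"delta_rot":[0,0,0.01],"gripper":85},{"dp":[6,-25,-100],"delta_rot":[0,0,0.01],"gripper":85},{"dp":[6,-25,-100],"delta_rot":[0,0,0.01],"gripper":85},{"dp":[6,-25,-100],"delta_rot":[0,0,0.01],"gripper":85}]'
python3 - <<'E'
from h import *
grab('side','x');f=grab('side','side6')
s=env.state();print(s['tcp_pos'],s['ee_rot'])
# tin from the side view: rim points by depth
Q=pts(f); m=(np.abs(Q[...,2]-.043)<.005)&(np.abs(Q[...,0]-.495)<.08)&(np.abs(Q[...,1]+.28)<.09)
w=(Q[m][:,:2]*1000).astype(np.float32); print(len(w),cv2.minAreaRect(w))
E
```

```text
clock: 11.4
tcp_pos: [0.495, -0.2735, 0.1439]
ee_rot: [-3.137, -0.0, 1.22]
contact_force: [-0.7, 0.5, 0.5]
width: 0.0851
finger_force: 0.0
[ 0.49710626 -0.27482336  0.14725585] [3.13874045e+00 6.59688585e-05 1.22007277e+00]
211 ((498.18804931640625, -283.5340270996094), (124.25687408447266, 60.82791519165039), 69.8465805053711)
```

```bash
python3 -m jog '[{"dp":[0,-7,0],"delta_rot":[0,0,0],"gripper":85},{"dp":[0,-7,-30],"delta_rot":[0,0,0],"gripper":85},{"dp":[0,-7,-50],"delta_rot":[0,0,0],"gripper":85},{"dp":[0,-7,-63],"delta_rot":[0,0,0],"gripper":85},{"dp":[0,-7,-63],"delta_rot":[0,0,0],"gripper":85},{"dp":[0,-7,-63],"delta_rot":[0,0,0],"gripper":50},{"dp":[0,-7,-63],"delta_rot":[0,0,0],"gripper":40},{"dp":[0,-7,-63],"delta_rot":[0,0,0],"gripper":40},{"dp":[0,-7,-63],"delta_rot":[0,0,0],"gripper":40},{"dp":[0,-7,-63],"delta_rot":[0,0,0],"gripper":40}]' 50
```

```text
clock: 12.33
tcp_pos: [0.4971, -0.2823, 0.0841]
ee_rot: [3.138, 0.0, 1.22]
contact_force: [-0.6, -0.9, 7.2]
width: 0.0593
finger_force: 55.3
```

```bash
python3 -m jog '[{"dp":[0,0,10],"delta_rot":[0,0,0],"gripper":40},{"dp":[0,0,25],"delta_rot":[0,0,0],"gripper":40},{"dp":[0,0,45],"delta_rot":[0,0,0],"gripper":40},{"dp":[0,0,70],"delta_rot":[0,0,0],"gripper":40},{"dp":[0,0,95],"delta_rot":[0,0,0],"gripper":40},{"dp":[0,0,120],"delta_rot":[0,0,0],"gripper":40},{"dp":[0,0,145],"delta_rot":[0,0,0],"gripper":40},{"dp":[0,0,165],"delta_rot":[0,0,0],"gripper":40},{"dp":[0,0,175],"delta_rot":[0,0,0],"gripper":40},{"dp":[0,0,175],"delta_rot":[0,0,0],"gripper":40}]'
python3 - <<'E'
from h import *
grab('side','x');f=grab('side','side7');t=grab('top','top7')
s=env.state();print(s['tcp_pos'],s['ee_rot'],s['contact_force'])
c=np.zeros((450,800,3),np.uint8)
c[:,:390]=cv2.resize(f['img'][160:310,190:320],None,fx=3,fy=3); c[:,400:790]=cv2.resize(t['img'][170:320,300:430],None,fx=3,fy=3)
cv2.imwrite('pics/c6.png',c[:,:,::-1])
E
```

```text
clock: 13.17
tcp_pos: [0.4968, -0.282, 0.2599]
ee_rot: [3.137, -0.0, 1.22]
contact_force: [0.7, -0.3, -2.4]
width: 0.0594
finger_force: 54.5
[ 0.49548877 -0.28089349  0.25622534] [-3.13966415e+00 -3.00227222e-04  1.22001846e+00] [-0.15083986  0.23102168 -2.69626237]
```

View pics/c6.png

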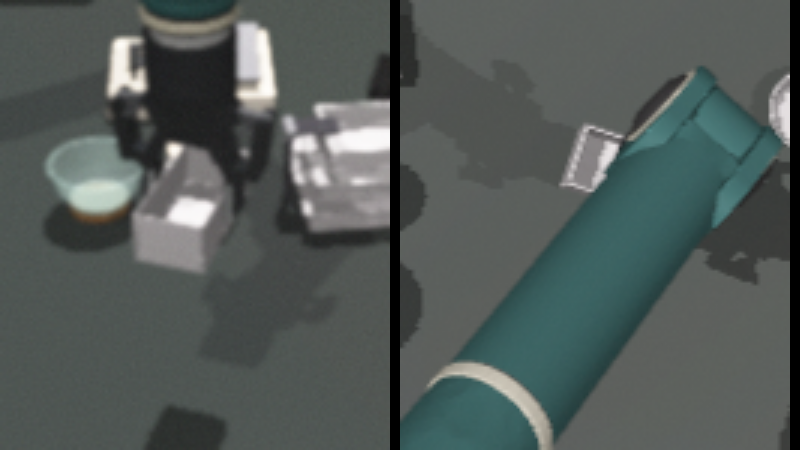

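The tin is in the hand. Its near end shows at about crop (175,230) in the side view, and it looks roughly level. Now I'll measure its bottom, its tilt and its offset in the grip.

```bash
cat > tin.py <<'E'
import sys
from h import *
# side view: tin corners by colour mask; near end face (-y end) by depth
def tin(tag,c,zb,ylo=-.075):
    f=load(tag); Q=pts(f); im=f['img'].astype(int); Q=Q.copy()
    grey=(im.max(2)-im.min(2)<25)&(im.min(2)>75)
    d=Q-np.array([c[0],c[1],0]); m=grey&(abs(d[...,0])<.075)&(d[...,1]<.09)&(d[...,1]>ylo-.02)&(Q[...,2]>zb-.015)&(Q[...,2]<zb+.06)
    n,l,st,_=cv2.connectedComponentsWithStats(m.astype(np.uint8)); k=1+np.argmax(st[1:,4]); m=l==k
    q=Q[m]; print('n',len(q),'z pct',np.round(np.percentile(q[:,2],[1,5,50,95,99])*1000,1)); print('x',np.round(np.percentile(q[:,0],[1,99])*1000,1),'y',np.round(np.percentile(q[:,1],[1,99])*1000,1))
    cc,_=cv2.findContours(m.astype(np.uint8),0,1); cc=max(cc,key=cv2.contourArea); h=cv2.convexHull(cc)
    for e in(.02,.03,.04,.06):
        p=cv2.approxPolyDP(h,e*cv2.arcLength(h,True),True)[:,0]; 
        if len(p)<=6: break
    for u,v in p: print('corner',u,v,np.round(np.median(Q[v-1:v+2,u-1:u+2][m[v-1:v+2,u-1:u+2]],0)*1000,1))
    return f,m,Q
if __name__=='__main__':
    f,m,Q=tin('side7',(.496,-.281),.174)
E
python3 tin.py
```

```text
n 1012 z pct [175.  176.3 194.7 219.  222.6]
x [450.2 525.9] y [-348.4 -219.6]
corner 258 210 [ 507.3 -225.4  210.6]
corner 267 231 [ 525.9 -302.9  199. ]
corner 258 250 [ 503.8 -347.4  176.7]
corner 236 246 [ 451.2 -329.   176.4]
corner 239 218 [ 461.5 -278.3  222.6]
corner 252 208 [ 491.5 -222.3  215.7]
```

The tin is level, with its underside about 84 mm below the TCP, and it is centred in the grip. Carrying it across at z ≈ 0.26, which puts the underside near 0.174.

```bash
python3 -m jog '[{"dp":[1,8,0],"delta_rot":[0,0,0.01],"gripper":40},{"dp":[2,24,0],"delta_rot":[0,0,0.02],"gripper":40},{"dp":[3,48,0],"delta_rot":[0,0,0.03],"gripper":40},{"dp":[5,77,0],"delta_rot":[0,0,0.05],"gripper":40},{"dp":[7,107,0],"delta_rot":[0,0,0.07],"gripper":40},{"dp":[8,137,0],"delta_rot":[0,0,0.09],"gripper":40},{"dp":[10,167,0],"delta_rot":[0,0,0.11],"gripper":40},{"dp":[12,197,0],"delta_rot":[0,0,0.13],"gripper":40},{"dp":[14,227,0],"delta_rot":[0,0,0.15],"gripper":40},{"dp":[16,257,0],"delta_rot":[0,0,0.17],"gripper":40}]'
python3 -m jog '[{"dp":[2,30,0],"delta_rot":[0,0,0.02],"gripper":40},{"dp":[4,60,0],"delta_rot":[0,0,0.04],"gripper":40},{"dp":[6,90,0],"delta_rot":[0,0,0.06],"gripper":40},{"dp":[8,120,0],"delta_rot":[0,0,0.08],"gripper":40},{"dp":[10,150,0],"delta_rot":[0,0,0.10],"gripper":40},{"dp":[12,180,0],"delta_rot":[0,0,0.12],"gripper":40},{"dp":[14,210,0],"delta_rot":[0,0,0.14],"gripper":40},{"dp":[15,240,0],"delta_rot":[0,0,0.155],"gripper":40},{"dp":[16,265,0],"delta_rot":[0,0,0.17],"gripper":40},{"dp":[17,283,0],"delta_rot":[0,0,0.18],"gripper":40}]'
python3 -m jog '[{"dp":[0,10,0],"delta_rot":[0,0,0],"gripper":40},{"dp":[0,17,0],"delta_rot":[0,0,0],"gripper":40},{"dp":[0,20,0],"delta_rot":[0,0,0],"gripper":40},{"dp":[0,20,0],"delta_rot":[0,0,0],"gripper":40},{"dp":[0,20,0],"delta_rot":[0,0,0],"gripper":40},{"dp":[0,20,0],"delta_rot":[0,0,0],"gripper":40}]'
python3 - <<'E'
from h import *
for i in range(4): grab('side','x');s=env.state();print(s['tcp_pos'],s['ee_rot'],s['contact_force'])
E
```

```text
clock: 14.15
tcp_pos: [0.5112, -0.0224, 0.2561]
ee_rot: [-3.139, 0.001, 1.392]
contact_force: [0.5, 0.5, -0.3]
width: 0.0592
finger_force: 54.4
clock: 14.98
tcp_pos: [0.5276, 0.2618, 0.2557]
ee_rot: [-3.139, 0.001, 1.574]
contact_force: [-0.6, -0.4, -1.9]
width: 0.0592
finger_force: 54.4
clock: 15.48
tcp_pos: [0.5294, 0.2769, 0.2574]
ee_rot: [3.142, 0.0, 1.567]
contact_force: [0.4, 1.0, -1.9]
width: 0.0591
finger_force: 54.4
[0.52938614 0.27710631 0.25749299] [3.14139617e+00 2.46486723e-04 1.56766859e+00] [-0.2628422   0.39825596 -0.91245086]
[0.52929893 0.27734113 0.25747069] [3.14148300e+00 1.42517715e-04 1.56800407e+00] [ 0.20720005 -0.30519762 -0.84001526]
[0.52927403 0.27760163 0.25749471] [ 3.14137724e+00 -8.37678936e-06  1.56835584e+00] [-0.58583313  0.38905995 -1.03115925]
[0.52923456 0.27781921 0.25747376] [ 3.14140622e+00 -6.19350730e-05  1.56864327e+00] [ 0.41538157 -0.25374832 -0.17387719]
```

```bash
python3 - <<'E'
from h import *
from tin import tin
g=load('side0'); Q=pts(g)
m=(abs(Q[...,2]-.052)<.005)&(abs(Q[...,0]-.529)<.08)&(abs(Q[...,1]-.284)<.11)
m=cv2.morphologyEx(m.astype(np.uint8),cv2.MORPH_OPEN,np.ones((3,3)))
c=max(cv2.findContours(m,0,1)[0],key=cv2.contourArea)[:,0]
print(cv2.minAreaRect((plane(g,c,.052)[:,:2]*1000).astype(np.float32)))
grab('side','side8'); tin('side8',(.529,.278),.174)
E
python3 -m jog '[{"dp":[0,3,0],"delta_rot":[0,0,0.002],"gripper":40},{"dp":[0,6,-15],"delta_rot":[0,0,0.002],"gripper":40},{"dp":[0,6,-35],"delta_rot":[0,0,0.002],"gripper":40},{"dp":[0,6,-55],"delta_rot":[0,0,0.002],"gripper":40},{"dp":[0,6,-70],"delta_rot":[0,0,0.002],"gripper":40},{"dp":[0,6,-80],"delta_rot":[0,0,0.002],"gripper":40},{"dp":[0,6,-80],"delta_rot":[0,0,0.002],"gripper":40},{"dp":[0,6,-80],"delta_rot":[0,0,0.002],"gripper":40}]'
```

```text
((534.7353515625, 279.52178955078125), (105.85926055908203, 159.3043670654297), 0.014030748046934605)
n 397 z pct [175.1 176.8 199.3 218.6 225.2]
x [493.  564.3] y [211.7 339.5]
corner 269 132 [557.1 332.1 218.3]
corner 271 137 [562.2 270.6 220.7]
corner 270 154 [556.5 216.  179.9]
corner 255 155 [504.9 215.2 176.7]
corner 252 143 [496.4 269.5 199.4]
corner 255 132 [506.7 332.6 217.6]
clock: 16.4
tcp_pos: [0.5291, 0.2845, 0.1772]
ee_rot: [-3.141, 0.0, 1.572]
contact_force: [0.2, 0.3, -1.0]
width: 0.0591
finger_force: 54.5
```

```bash
python3 -m jog '[{"dp":[1,-1,-10],"delta_rot":[0,0,0],"gripper":40},{"dp":[1,-1,-20],"delta_rot":[0,0,0],"gripper":40},{"dp":[1,-1,-27],"delta_rot":[0,0,0],"gripper":40},{"dp":[1,-1,-30],"delta_rot":[0,0,0],"gripper":40},{"dp":[1,-1,-30],"delta_rot":[0,0,0],"gripper":40},{"dp":[1,-1,-30],"delta_rot":[0,0,0],"gripper":40},{"dp":[1,-1,-30],"delta_rot":[0,0,0],"gripper":40},{"dp":[1,-1,-30],"delta_rot":[0,0,0],"gripper":40}]'
python3 - <<'E'
from h import *
from tin import tin
f=grab('side','side9');t=grab('top','top9'); tin('side9',(.53,.284),.062)
s=env.state();print(s['tcp_pos'],s['ee_rot'],s['contact_force'])
c=np.zeros((450,800,3),np.uint8)
c[:,:390]=cv2.resize(f['img'][125:200,215:280],None,fx=6,fy=6); c[:,400:790]=cv2.resize(t['img'][180:330,130:260],None,fx=3,fy=3)
cv2.imwrite('pics/c7.png',c[:,:,::-1])
E
```

```text
clock: 17.07
tcp_pos: [0.5303, 0.2836, 0.1477]
ee_rot: [3.141, -0.0, 1.572]
contact_force: [0.3, 0.9, -1.2]
width: 0.0594
finger_force: 54.5
n 691 z pct [ 48.8  50.3  67.7 108.6 111.3]
x [481.8 586.1] y [203.7 348.1]
corner 268 157 [555.9 339.2 107.7]
corner 275 168 [583.7 350.3  52.7]
corner 277 186 [583.7 204.8  51.2]
corner 249 186 [480.1 207.4  51.5]
corner 250 168 [483.9 352.8  52.8]
corner 256 158 [509.3 341.2 104. ]
[0.53023425 0.28357858 0.14766894] [ 3.14101951e+00 -3.83758703e-04  1.57170736e+00] [ 0.45254372 -0.03639306 -0.75406084]
```

View pics/c7.png

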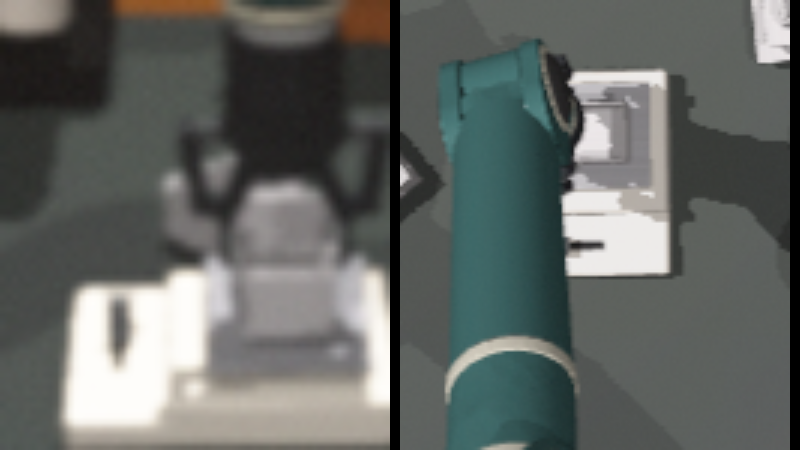

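Side: the tin hovers over the platter, roughly centred, with the lock at crop (120,320) untouched. Top: the tin's -y end is at (630,135) and the platter's -y edge at about (652,140). One last check of the tin against the platter within each view.

```bash
python3 - <<'E'
from h import *
for t in('top9','side9'):
    f=load(t);Q=pts(f).reshape(-1,3)*1000
    a=(abs(Q[:,0]-531)<20)
    r=Q[a&(abs(Q[:,2]-85)<28)&(Q[:,1]<280)&(Q[:,1]>200)]; p=Q[a&(abs(Q[:,2]-52)<4)&(Q[:,1]<240)&(Q[:,1]>190)]
    print(t,'tin -y end',np.percentile(r[:,1],[1,5,10]).round(1),'zmin',np.percentile(r[:,2],[1,5,97]).round(1),'platter -y edge',np.percentile(p[:,1],[1,5]).round(1),len(r),len(p))
    q=Q[(abs(Q[:,2]-52)<4)&(Q[:,1]<222)&(Q[:,1]>208)]; w=Q[(abs(Q[:,2]-85)<28)&(Q[:,2]>64)&(Q[:,1]<250)&(Q[:,1]>215)&(abs(Q[:,0]-530)<45)]
    print('  platter x',np.percentile(q[:,0],[1,99]).round(1),'tin x',np.percentile(w[:,0],[1,99]).round(1))
E
```

```text
top9 tin -y end [222.5 222.9 223.5] zmin [ 58.4  60.4 109. ] platter -y edge [205.6 206.1] 206 64
  platter x [474.9 584.3] tin x [498.5 557.3]
side9 tin -y end [217.2 219.  219.5] zmin [ 65.4  66.4 109.8] platter -y edge [201.3 203.1] 110 54
  platter x [478.2 586.4] tin x [502.3 559.6]
```

```bash
python3 -m jog '[{"dp":[1,1,-1],"delta_rot":[0,0,0],"gripper":40},{"dp":[1.5,2.5,-1.5],"delta_rot":[0,0,0],"gripper":40},{"dp":[1.5,2.5,-1.5],"delta_rot":[0,0,0],"gripper":40},{"dp":[1.5,2.5,-1.5],"delta_rot":[0,0,0],"gripper":40},{"dp":[1.5,2.5,-1.5],"delta_rot":[0,0,0],"gripper":40},{"dp":[1.5,2.5,-1.5],"delta_rot":[0,0,0],"gripper":40}]'
python3 -m jog '[{"dp":[0,0,0],"delta_rot":[0,0,0],"gripper":40},{"dp":[0,0,0],"delta_rot":[0,0,0],"gripper":40},{"dp":[0,0,0],"delta_rot":[0,0,0],"gripper":40},{"dp":[0,0,0],"delta_rot":[0,0,0],"gripper":40},{"dp":[0,0,0],"delta_rot":[0,0,0],"gripper":40},{"dp":[0,0,0],"delta_rot":[0,0,0],"gripper":40},{"dp":[0,0,0],"delta_rot":[0,0,0],"gripper":40},{"dp":[0,0,0],"delta_rot":[0,0,0],"gripper":40},{"dp":[0,0,0],"delta_rot":[0,0,0],"gripper":40},{"dp":[0,0,0],"delta_rot":[0,0,0],"gripper":40}]'
python3 -m jog '[{"dp":[0,0,0],"delta_rot":[0,0,0],"gripper":40},{"dp":[0,0,0],"delta_rot":[0,0,0],"gripper":40},{"dp":[0,0,0],"delta_rot":[0,0,0],"gripper":40},{"dp":[0,0,0],"delta_rot":[0,0,0],"gripper":40},{"dp":[0,0,0],"delta_rot":[0,0,0],"gripper":40},{"dp":[0,0,0],"delta_rot":[0,0,0],"gripper":40},{"dp":[0,0,0],"delta_rot":[0,0,0],"gripper":40},{"dp":[0,0,0],"delta_rot":[0,0,0],"gripper":40},{"dp":[0,0,0],"delta_rot":[0,0,0],"gripper":40},{"dp":[0,0,0],"delta_rot":[0,0,0],"gripper":40}]'
python3 -c "
from cell import env
print(env.hand_in())"
```

```text
clock: 17.67
tcp_pos: [0.5315, 0.286, 0.1458]
ee_rot: [-3.142, 0.0, 1.572]
contact_force: [0.2, 0.2, -1.3]
width: 0.0593
finger_force: 54.5
clock: 18.5
tcp_pos: [0.5315, 0.286, 0.1458]
ee_rot: [3.142, 0.0, 1.572]
contact_force: [0.6, 0.3, -0.5]
width: 0.0593
finger_force: 54.5
clock: 19.33
tcp_pos: [0.5316, 0.2859, 0.1458]
ee_rot: [3.142, 0.0, 1.572]
contact_force: [-0.7, 0.2, -1.6]
width: 0.0593
finger_force: 54.5
the job is handed in; nothing more can be done
None
```

The job is handed in at 19.3 s: the lock is at its end stop at the round end (it held against 22 N), and the tin is held level and still about 1 cm above the middle of the platter, though hand-in gave no verdict.

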